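Set the second length stop level with the first

ROBOT

A 7-joint arm with a two-finger parallel gripper is mounted at the origin on the work surface. World frame = base frame: x ahead of the robot, y to its left, z up, the work surface at z = 0. Lengths are in m, angles in rad, forces in N, time in s.
With the tool pointing down it reaches from about 0.425 to 0.925 m from the base axis. Payload 6.8 kg.
Tool frame: the origin (TCP) lies midway between the tips of the shut fingers; the grasp point (between the pads) lies 19 mm behind it (r.grip_depth is the distance from the TCP to the grasp point, in m); z points along the fingers, y is the line along which they close (so a half turn about z gives the same grasp; the last joint's range is limited). The gripper opens to 85 mm and grips with 20 to 120 N. Pads are 22 mm wide; open, the fingers measure 114 mm over their backs; the gripper's body (76 mm by 85 mm) begins 54 mm behind the grasp point. The pads swing forward as they close: fully open they stand 13 mm farther back than shut.
Start: joints at [1.137, 0.477, 0.022, 1.555, -0.011, 1.109, -0.083], TCP at [0.216, -0.64, 0.231] pointing down, gripper open.
Joint ranges: [-2.96, 2.96], [-0.34, 2.1], [-1.41, 1.46], [0.24, 2.44], [-1.37, 4.51], [0.17, 1.92], [-2.96, 2.96]. Speed limits (rad/s): [2.39, 2.39, 3.14, 3.14, 3.14, 3.14, 3.14].

INTERFACE

Orientations are given as a rotation vector (axis times angle).
In Python, from bench import telemetry, grab_frame, calibration, order, silhouettes, r gives the robot as it stands.
- The arm moves only by the tool apply_moves, never from a script. Its argument "moves" is a list of rows, each a list of 7 numbers: the turn, a rotation vector about the tool's x, y, z scaled (see below), then the shift along the tool's x, y, z scaled (see below), then the opening, from -1 (shut) to 1 (fully open). A call has exactly 8 rows; each row shifts and turns the commanded pose from where the row before left it, along the tool's axes as they then stand; what a row does not reach is not made up. The controller multiplies each number of a shift by 1000 mm and each number of a turn by 6 degrees. A row lasts 1/12 s, in which the tool goes at most 41.7 mm and 7.16 degrees, less where a joint would pass 70% of its speed; a pose out of reach is approached as far as the arm can. A call with a number of a shift or a turn outside -1 to 1 is refused whole. A call with a gripper value outside its range is refused whole. The fingers move at their own pace and stop on an object; "grip_force" is the grip in N (left out, the last holds). Time passes only in rows, so rows that do not move let the fingers close, or fill a call up. It gives the time, the measured TCP pose, the force, the opening and the grip force at its end, in the units of the state.
- telemetry.get_obs(): the state, without advancing time (a new reading comes with each control period).
- grab_frame(name): name is "side" or "top"; returns the picture (400x640x3 uint8, blue, green, red); there is no depth.
- calibration(name): a dict with "fx", "fy", "cx", "cy" (pixels), "world_from_camera" (4x4, takes a point from camera to world coordinates). Camera axes: x right, y down, z forward; pixel columns grow to the right and rows downward; lengths in m; the calibration is good to about 2 mm. A picture is of the moment at which its call begins. calibration takes no time and is no camera call.
- order.hand_in(): hands the job in; it is judged then, once.
Trained networks look in the newest picture that a camera, given by its name, has taken for a name from the list of things; names that differ only in an ending like _2 or _b are one class to them, and where a whole thing is asked for, a point or a joint stands for the part that bears it (a point fixed in the world has none). Each returns a list of dicts, best first, with "p" (0 to 1); they miss things now and then, are a little off and sometimes report something else, mostly with a low value. They report only what shows in the picture. A call takes as long as a camera call.
- silhouettes(thing, camera): "mask" (400x640 bool, what is visible of it) and "extent" ([centre column, centre row, width, height] in pixels, round what is visible of it).
The state is a dict: "clock": time; "joints": joint angles; "qvel": joint speeds; "tau": joint torques, N m; "tcp_pos": TCP position; "orientation": TCP orientation; "contact_force": force on the tool from outside, world axes, zero at the start; "moment": the same for the moment, N m; "grip_width": finger opening in m; "gripper_force": force on a finger pad.
Only numpy, scipy, OpenCV 4.12 (cv2) and the standard library are available. Lean on these libraries where they do the work, as an engineer would, in place of code of your own. Each camera call takes 0.05 s, during which the arm holds its last target. There are 200 camera calls.

TASK

Clear the connector housing off the rail into the open tray. Then loosen the wing clamp on the length stop, slide the stop along its rail until it stands level with the fixed reference stop on the neighbouring rail, and turn the wing clamp fully tight again. Leave the reference stop and the other things on the bench where they are.

Things in the scene. Friction and masses are not known exactly. Their poses are not given: they have to be found in the camera images.
- board: Beige fixed board, 310 x 210 x 12 mm. Origin: centre of its underside; x along it (and both rails), z up. The rails' centre lines lie 52 mm either side of its centre line; which rail is left changes. Three upright steel pins, 10 mm thick on 18 mm wide feet, tops 78 mm above the bench, stand on its centre line at x = -70, 20 and 110 mm.
- rail_set: Aluminium rail, fixed, 272 long x 44 wide x 12 mm high, top 24 mm above the bench, that carries the stop to be set; 10 mm wide end blocks 20 mm high at its ends. Origin: centre of its underside; x along the track in the direction in which joint stop grows, z up.
- stop (a joint): Position of the length stop along rail_set's x, 0 to 0.18 m; at 0.09 the middle of the stop is over the middle of the rail. It drags with about 4 N of friction. The clamp is to be loosened before it is slid.
- stop_mid (a point): Middle of the top face of the length stop's aluminium block, 48 mm above the bench. Block 76 mm along the track x 56 mm across x 24 mm high. On it stand the black fin (grip) at its -x end and the black wing clamp near its +x end. Axes as rail_set.
- stop_fin (a point): Centre of the top of the black upright fin by which the stop is slid: 14 mm thick along the track, 40 mm wide across it, 36 mm high above the block; top 84 mm above the bench. 27 mm to -x of stop_mid.
- clamp_top (a point): Centre of the top of the black wing knob, on its vertical turning axis, 85 mm above the bench, 20 mm to +x of stop_mid. Wing 42 mm long, 12 mm thick, 30 mm high, above a 6 mm high, 32 mm wide round collar on the block.
- clamp (a joint): Turn of the wing clamp, 0 to 1.4 rad, growing clockwise seen from above. 1.4: fully tight, the wing lies along the track. 0: loose, the wing lies almost crosswise (80 degrees counterclockwise from the track direction). Below 0.35 counts as loose, above 1.2 as tight. It stays where it is left.
- ref (a joint): Position of the reference stop along its rail, same zero and direction as joint stop: the two stops are level when both joints are equal. It is screwed down and must not be moved.
- ref_mid (a point): Middle of the top face of the reference stop, a plain aluminium block 76 x 56 x 24 mm with two screw heads, without fin or wing, on the neighbouring rail, 48 mm above the bench. Axes: x along the track, z up.
- housing: Grey plastic connector housing, loose, 60 x 28 x 26 mm, about 50 g, lying across rail_set in the stop's way. Origin: centre of its underside; x along its 60 mm length, z up.
- tray_in (a point): Centre of the inner floor of the open grey parts tray, fixed, outside 170 mm (x) x 115 mm (y) x 26 mm high, walls 4 mm thick, so the rim is about 22 mm above the floor.
- jar: Clear jar with black lid, loose, 52 mm wide, 100 mm high, standing beyond the far end of the tray. Origin: centre of its underside. Leave it.
- taperoll: Black roll of tape lying flat, loose, 72 mm wide, 19 mm high, at the near end of the tray. Origin: centre of its underside. Leave it.
- pliers: Pliers with red handles, loose, about 160 mm long, 52 mm wide, 14 mm high, lying beyond the board and tray. Origin: near the middle, on the bench; x towards the jaws. Leave them.
- tapemeasure: Yellow pocket tape measure, loose, 60 x 30 x 55 mm, standing to the right of the work. Origin: centre of its underside. Leave it.

How it is judged:
By the outcome, as a careful person would: the job done as asked, in the order asked, and still so for the second after the job is handed in, with the robot touching nothing.
It also fails if it takes over 72 s, if anything falls off the work surface, if the arm or the gripper's body presses on something with over 40 N, if the wrist force passes 120 N, or if a joint passes its speed limit or range.

## Working session

There is one attempt and no reset: what is moved stays moved. The work goes in short steps, Python scripts to look and compute and a tool call to move; the robot and the scene stay as the last step left them, time stands still between calls to the robot, and variables do not carry over. Pictures are saved under pics/ and viewed, at most 10 in all, crops included, and the job is handed in when it is done.

Besides the shell and the picture viewer there is one more tool, called after "Call:" by a JSON object that holds its "fn" and its "kwargs", one argument or row to a line. apply_moves: Moves the arm, as the interface text tells. Its arguments: {"type":"object","properties":{"moves":{"type":"array"},"grip_force":{"type":"number"}},"required":["moves"]}

```bash
ls; mkdir -p pics; python3 - <<'E'
from bench import telemetry, grab_frame, calibration, silhouettes, r
import cv2, numpy as np
o=telemetry.get_obs(); print({k:np.round(v,3) for k,v in o.items()})
for c in("top","side"):
    cv2.imwrite(f"pics/{c}0.png",grab_frame(c)); k=calibration(c); print(c,k["fx"],k["cx"],k["cy"],np.round(k["world_from_camera"],3).tolist())
    for t in("housing","stop","ref","clamp","rail_set","tray_in","board","jar","taperoll","pliers","tapemeasure"):
        try:print(t,[(round(d["p"],2),np.round(d["extent"]).tolist()) for d in silhouettes(t,c)[:2]])
        except Exception as e:print(t,e)
E
```

```text
pics
{'clock': np.float64(0.0), 'joints': array([ 1.137,  0.478,  0.022,  1.556, -0.011,  1.109, -0.083]), 'qvel': array([-0.   , -0.   , -0.002,  0.001,  0.002, -0.001,  0.001]), 'tau': array([-1.0000e-03, -5.9645e+01,  1.6070e+00, -2.8119e+01,  1.3000e-02,
        9.0000e-03, -0.0000e+00]), 'tcp_pos': array([ 0.216, -0.639,  0.23 ]), 'orientation': array([-3.098e+00, -5.090e-01,  1.000e-03]), 'contact_force': array([ 0.221, -0.44 ,  0.505]), 'moment': array([ 0.015, -0.029, -0.034]), 'gripper_force': np.float64(0.0), 'grip_width': np.float64(0.086)}
top 459.1317345900119 327.00794800444703 186.97203521916856 [[0.025, -0.99, 0.139, 0.463], [-1.0, -0.023, 0.019, -0.107], [-0.016, -0.139, -0.99, 0.994], [0.0, 0.0, 0.0, 1.0]]
housing [(0.64, [195.0, 198.0, 21.0, 29.0])]
stop [(0.74, [237.0, 183.0, 32.0, 38.0]), (0.7, [200.0, 251.0, 31.0, 38.0])]
ref [(0.85, [238.0, 184.0, 30.0, 41.0])]
clamp [(0.52, [197.0, 242.0, 16.0, 19.0]), (0.22, [199.0, 249.0, 31.0, 40.0])]
rail_set [(0.93, [195.0, 213.0, 44.0, 130.0])]
tray_in [(0.58, [348.0, 201.0, 69.0, 88.0])]
board [(0.62, [222.0, 209.0, 114
[... 372 characters left out ...]
.711, 0.933], [0.0, 0.0, 0.0, 1.0]]
housing [(0.93, [256.0, 296.0, 30.0, 29.0]), (0.41, [303.0, 174.0, 22.0, 42.0])]
stop [(0.6, [302.0, 314.0, 42.0, 40.0]), (0.58, [387.0, 159.0, 22.0, 17.0])]
ref [(0.9, [271.0, 260.0, 33.0, 28.0]), (0.29, [373.0, 248.0, 30.0, 27.0])]
clamp [(0.68, [269.0, 308.0, 121.0, 65.0]), (0.5, [295.0, 307.0, 19.0, 18.0])]
rail_set [(0.55, [272.0, 306.0, 120.0, 62.0])]
tray_in [(0.85, [338.0, 216.0, 79.0, 60.0])]
board [(0.6, [279.0, 294.0, 157.0, 120.0]), (0.45, [270.0, 261.0, 37.0, 31.0])]
jar [(0.73, [303.0, 175.0, 21.0, 43.0])]
taperoll [(0.87, [374.0, 246.0, 27.0, 28.0])]
pliers [(0.95, [263.0, 189.0, 51.0, 38.0])]
tapemeasure [(0.67, [390.0, 157.0, 24.0, 21.0])]
```

```bash
python3 - <<'E'
import cv2
a=cv2.imread("pics/top0.png")[125:295,150:290]; cv2.imwrite("pics/t1.png",cv2.resize(a,None,fx=3.5,fy=3.5,interpolation=cv2.INTER_CUBIC))
a=cv2.imread("pics/side0.png")[220:370,190:370]; cv2.imwrite("pics/s1.png",cv2.resize(a,None,fx=4,fy=4,interpolation=cv2.INTER_CUBIC))
E
```

```text
(no output)
```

View pics/t1.png

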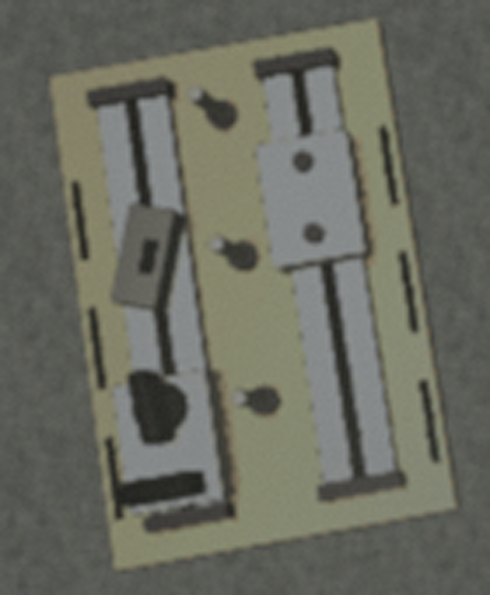

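View pics/s1.png

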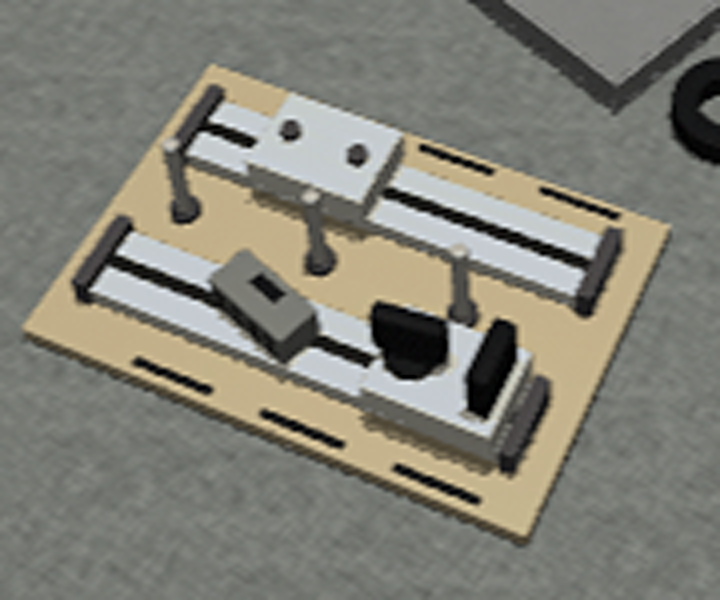

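View pics/top0.png

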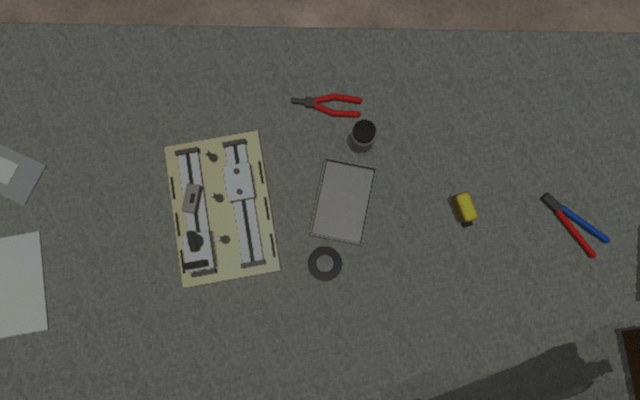

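The top view shows the board upper-left, with rail_set on the left. Its stop sits at the near end, with the fin at crop px (160,487) and the wing along the track at (155,407). The housing lies across the rail at (148,255). The reference block is on the right rail at (313,200), and the tray is at full-image px (344,202). Next I'll fit the poses.

```bash
cat > h.py <<'E'
import numpy as np
from bench import telemetry, calibration
from scipy.spatial.transform import Rotation as R
C={c:calibration(c) for c in("top","side")}
def proj(c,p):
    k=C[c]; q=(np.linalg.inv(k["world_from_camera"])@np.append(p,1))[:3]
    return np.array([k["fx"]*q[0]/q[2]+k["cx"],k["fy"]*q[1]/q[2]+k["cy"]])
def ray(c,uv,z):
    k=C[c]; T=np.array(k["world_from_camera"]); d=T[:3,:3]@[(uv[0]-k["cx"])/k["fx"],(uv[1]-k["cy"])/k["fy"],1]
    return T[:3,3]+d*(z-T[2,3])/d[2]
def pl(p,x,y,z):
    c,s=np.cos(p[2]),np.sin(p[2]); return np.array([p[0]+c*x-s*y,p[1]+s*x+c*y,z])
T1=lambda u,v:("top",(u/3.5+150-.36,v/3.5+125-.36))
S1=lambda u,v:("side",(u/4+190-.375,v/4+220-.375))
def rep(target=None,psi=None):
    o=telemetry.get_obs(); M=R.from_rotvec(o["orientation"]).as_matrix(); y=np.degrees(np.arctan2(M[1,0],M[0,0]))
    print("t",round(float(o["clock"]),2),"tcp",np.round(o["tcp_pos"],4),"psi",round(y,2),"tilt",np.round(M[:2,2],4),"w",round(float(o["grip_width"]),4),"F",np.round(o["contact_force"],1),"g",o["gripper_force"],"j",np.round(o["joints"],2))
    if target is not None:
        d=np.array(target)-o["tcp_pos"]; print("toolshift",np.round(M.T@d,4),"dist",round(np.linalg.norm(d),4))
    if psi is not None:
        t=-((psi-y+180)%360-180); print("turn rows total (units of 6deg about z)",round(t/6,3))
    return o,M
E
cat > fit.py <<'E'
from h import *
from scipy.optimize import least_squares
L=155;W=105
pts=[]
for (a,f) in((T1(52,77),(L,W)),(T1(380,20),(L,-W)),(T1(457,507),(-L,-W)),(T1(115,568),(-L,W)),
  (S1(212,67),(L,-W)),(S1(668,226),(-L,-W)),(S1(528,540),(-L,W)),(S1(25,332),(L,W))): pts.append((a,'b',f,12))
for a,f in((T1(258,147),(38,28)),(T1(350,131),(38,-28)),(T1(367,252),(-38,-28)),(T1(272,268),(-38,28)),
  (S1(288,93),(38,-28)),(S1(403,135),(-38,-28)),(S1(362,208),(-38,28)),(S1(248,168),(38,28))): pts.append((a,'r',f,48))
for a,f in((T1(113,383),(38,28)),(T1(210,373),(38,-28)),(T1(228,505),(-38,-28)),
  (S1(535,358),(-38,-28)),(S1(492,452),(-38,28)),(S1(362,390),(38,28))): pts.append((a,'s',f,48))
for a,f in((T1(135,205),(30,14)),(T1(183,213),(30,-14)),(T1(155,308),(-30,-14)),(T1(113,300),(-30,14)),
  (S1(242,250),(30,-14)),(S1(320,320),(-30,-14)),(S1(285,360),(-30,14)),(S1(213,270),(30,14))): pts.append((a,'h',f,50))
def res(p,full=False):
    out=[]
    for (c,uv),k,f,z in pts:
        f=np.array(f)/1e3
        if k=='b': P=pl(p,*f,z/1e3)
        if k=='r': P=pl(p,p[3]+f[0],-.052+f[1],z/1e3)
        if k=='s': P=pl(p,p[4]+f[0],.052+f[1],z/1e3)
        if k=='h': P=pl(p[5:8],*f,z/1e3)
        out.append(proj(c,P)-uv)
    return np.array(out) if full else np.ravel(out)
s=least_squares(res,[.45,.15,.12,.05,-.08,.47,.22,-.2],loss='soft_l1')
print(np.round(s.x,4),"yawdeg",np.degrees(s.x[[2,7]]).round(2))
print(np.round(res(s.x,True),1).tolist())
print("stopmid",pl(s.x,s.x[4],.052,.048),"fin",pl(s.x,s.x[4]-.027,.052,.084),"clamp",pl(s.x,s.x[4]+.02,.052,.085),"reach",np.hypot(*s.x[:2]))
np.save("fit.npy",s.x)
for n in((328,160),(375,168),(360,243),(313,236)): print("tray",ray("top",n,.026).round(3))
print("wing from top:",ray("top",T1(147,385)[1],.085),"fin top:",ray("top",T1(160,487)[1],.084))
E
python3 fit.py; python3 -c "
from h import *
rep([.6,-.2,.25],8)"
```

```text
[ 0.5517  0.141   0.1988  0.0417 -0.0876  0.5658  0.1942 -0.1849] yawdeg [ 11.39 -10.6 ]
[[-1.2, -0.4], [-0.8, -0.6], [-0.5, 1.0], [-1.1, 1.0], [0.4, -1.7], [1.7, -0.6], [0.1, -0.7], [-0.8, -1.4], [-1.4, -0.4], [-1.4, -0.4], [-0.8, 0.3], [-0.2, 0.4], [1.4, -0.8], [1.2, -1.2], [0.4, -1.3], [-0.4, -2.1], [-0.9, 1.7], [-1.8, -0.2], [-1.8, -1.1], [1.0, -1.6], [0.7, -3.0], [0.1, -0.8], [-0.4, -0.6], [-1.2, -0.1], [-0.3, 0.8], [-1.3, 0.3], [2.9, -2.0], [0.7, -2.8], [-0.7, -4.9], [0.0, 0.5]]
stopmid [0.45559711 0.17472634 0.048     ] fin [0.42912873 0.16939486 0.084     ] clamp [0.47520332 0.17867559 0.085     ] reach 0.569452123507761
tray [ 0.657 -0.089  0.026]
tray [ 0.642 -0.19   0.026]
tray [ 0.482 -0.16   0.026]
tray [ 0.494 -0.061  0.026]
wing from top: [0.48904687 0.17633549 0.085     ] fin top: [0.4323493  0.16554878 0.084     ]
t 1.2 tcp [ 0.216  -0.6395  0.2313] psi 18.66 tilt [ 0. -0.] w 0.0852 F [ 0.4  0.  -0.2] g 0.0 j [ 1.14  0.48  0.02  1.56 -0.01  1.11 -0.08]
toolshift [ 0.5044 -0.2935 -0.0187] dist 0.5839
turn rows total (units of 6deg about z) 1.777
```

Call:
{"fn": "apply_moves", "kwargs": {
  "moves": [
    [0,0,0,0.0315,-0.0183,0,0.05],
    [0,0,0,0.0315,-0.0183,0,0.05],
    [0,0,0,0.0315,-0.0183,0,0.05],
    [0,0,0,0.0315,-0.0183,0,0.05],
    [0,0,0,0.0315,-0.0183,0,0.05],
    [0,0,0,0.0315,-0.0183,0,0.05],
    [0,0,0,0.0315,-0.0183,0,0.05],
    [0,0,0,0.0315,-0.0183,0,0.05]
  ]
}}

```text
clock: 1.87
tcp_pos: [0.4089, -0.4188, 0.2316]
orientation: [3.1, 0.509, 0.0]
contact_force: [0.4, -0.8, 0.4]
grip_width: 0.0446
gripper_force: 0.0
```

Call:
{"fn": "apply_moves", "kwargs": {
  "moves": [
    [0,0,0,0.0315,-0.0183,0,0.05],
    [0,0,0,0.0315,-0.0183,0,0.05],
    [0,0,0,0.0315,-0.0183,0,0.05],
    [0,0,0,0.0315,-0.0183,0,0.05],
    [0,0,0,0.0315,-0.0183,0,0.05],
    [0,0,0,0.0315,-0.0183,0,0.05],
    [0,0,0,0.0315,-0.0183,0,0.05],
    [0,0,0,0.0315,-0.0183,0,0.05]
  ]
}}

```text
clock: 2.53
tcp_pos: [0.6009, -0.1994, 0.2315]
orientation: [3.1, 0.509, 0.001]
contact_force: [0.5, -1.0, -0.3]
grip_width: 0.0448
gripper_force: 0.0
```

Call:
{"fn": "apply_moves", "kwargs": {
  "moves": [
    [0,0,0.8,0,0,0,0.05],
    [0,0,0.8,0,0,0,0.05],
    [0,0,0.8,0,0,0,0.05],
    [0,0,0.8,0,0,0,0.05],
    [0,0,0.8,0,0,0,0.05],
    [0,0,0.9,0,0,0,0.05],
    [0,0,0,0,0,0,0.05],
    [0,0,0,0,0,0,0.05]
  ]
}}

```text
clock: 3.2
tcp_pos: [0.5999, -0.2007, 0.2314]
orientation: [3.128, -0.289, 0.0]
contact_force: [-0.2, -0.1, 0.5]
grip_width: 0.0449
gripper_force: 0.0
```

```bash
sed -i 's/S1(285,360)/S1(285,345)/' fit.py; python3 fit.py|head -1; cat > wing.py <<'E'
from h import *; import cv2,sys
p=np.load("fit.npy")
# black-pixel mask vs. rendered wing+collar, per camera, small shift allowed
def fitwing(imgs,s,th=45):
  for c,im in imgs.items():
    best=[]
    g=im.max(2)<th
    for a in range(-30,100,3):
        m=np.zeros(g.shape,np.uint8); t=np.radians(a); cc,ss=np.cos(t),np.sin(t)
        P=[(s+.02+cc*x-ss*y,.052+ss*x+cc*y,z) for x in(-.021,.021) for y in(-.006,.006) for z in(.055,.085)]
        K=[(s+.02+.016*np.cos(q),.052+.016*np.sin(q),z) for q in np.arange(0,6.3,.3) for z in(.048,.054)]
        for Q in(P,K): cv2.fillConvexPoly(m,cv2.convexHull(np.array([proj(c,pl(p,*q))*16 for q in Q]).round().astype(np.int32)),1,shift=4)
        ctr=proj(c,pl(p,s+.02,.052,.07)).astype(int); w=np.s_[ctr[1]-14:ctr[1]+14,ctr[0]-16:ctr[0]+16]
        for dx in range(-3,4):
          for dy in range(-3,4):
            mm=np.roll(m,(dy,dx),(0,1))[w]>0; best.append((round((mm&g[w]).sum()/(mm|g[w]).sum(),3),a,dx,dy))
    print(c,sorted(best)[::-1][:5])
E
python3 - <<'E'
from wing import *
fitwing({c:cv2.imread(f"pics/{c}0.png") for c in C},p[4])
rep([p[5],p[6],.15],np.degrees(p[7]))
for a in(.25,.45): print((proj("side",[.6,-.2,a])))
E
```

```text
[ 0.5517  0.141   0.1988  0.0417 -0.0876  0.5659  0.1941 -0.1836] yawdeg [ 11.39 -10.52]
top [(np.float64(0.275), 30, -2, -2), (np.float64(0.275), 27, -2, -2), (np.float64(0.273), 21, 2, 1), (np.float64(0.273), 21, 1, 0), (np.float64(0.273), 21, 0, -1)]
side [(np.float64(0.719), -9, -2, -1), (np.float64(0.718), -15, -2, -1), (np.float64(0.709), -15, -1, -1), (np.float64(0.708), -6, -2, -1), (np.float64(0.706), -9, -1, 0)]
t 3.2 tcp [ 0.5999 -0.2007  0.2314] psi -10.57 tilt [ 0.0001 -0.0002] w 0.0449 F [-0.2 -0.1  0.5] g 0.0 j [ 0.28  0.41 -0.07  1.66  0.03  1.07 -1.56]
toolshift [-0.1059 -0.3819  0.0813] dist 0.4046
turn rows total (units of 6deg about z) -0.009
[345.19060562 121.59598916]
[347.46450586  43.44013003]
```

Call:
{"fn": "apply_moves", "kwargs": {
  "moves": [
    [0,0,0,-0.0096,-0.0347,0.0074,0.05],
    [0,0,0,-0.0096,-0.0347,0.0074,0.05],
    [0,0,0,-0.0096,-0.0347,0.0074,0.05],
    [0,0,0,-0.0096,-0.0347,0.0074,0.05],
    [0,0,0,-0.0096,-0.0347,0.0074,0.05],
    [0,0,0,-0.0096,-0.0347,0.0074,0.05],
    [0,0,0,-0.0096,-0.0347,0.0074,0.05],
    [0,0,0,-0.0096,-0.0347,0.0074,0.05]
  ]
}}

```text
clock: 3.87
tcp_pos: [0.5758, 0.0878, 0.172]
orientation: [-3.128, 0.289, -0.001]
contact_force: [1.1, -0.2, 0.1]
grip_width: 0.0451
gripper_force: 0.0
```

Call:
{"fn": "apply_moves", "kwargs": {
  "moves": [
    [0,0,0,-0.0096,-0.0347,0.0074,0.05],
    [0,0,0,-0.0096,-0.0347,0.0074,0.05],
    [0,0,0,-0.0096,-0.0347,0.0074,0.05],
    [0,0,0,0,0,0.025,0.05],
    [0,0,0,0,0,0.025,0.05],
    [0,0,0,0,0,0.01,0.05],
    [0,0,0,0,0,0,0.05],
    [0,0,0,0,0,0,0.05]
  ]
}}

```text
clock: 4.53
tcp_pos: [0.5674, 0.1932, 0.09]
orientation: [3.127, -0.294, -0.001]
contact_force: [0.6, -0.8, 0.7]
grip_width: 0.0445
gripper_force: 0.0
```

```bash
python3 - <<'E'
from wing import *
from bench import grab_frame
rep([p[5],p[6],.029],-10.5)
a=grab_frame("side")[225:345,190:350]; b=grab_frame("top")[140:280,150:290]
cv2.imwrite("pics/a2.png",np.hstack([cv2.resize(a,(560,420),interpolation=2),cv2.resize(b,(230,420)) *0]) [:,:560])
E
```

```text
t 4.53 tcp [0.5674 0.1932 0.09  ] psi -10.73 tilt [-0.0006 -0.0004] w 0.0445 F [ 0.6 -0.8  0.7] g 0.0 j [-0.29  0.53 -0.19  1.85  0.13  0.78 -2.3 ]
toolshift [-0.0016 -0.0006  0.061 ] dist 0.061
turn rows total (units of 6deg about z) -0.038
```

View pics/a2.png

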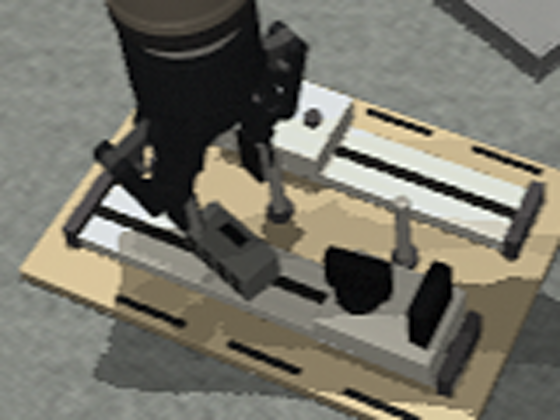

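The gripper hovers over the housing, with a finger on each side at crop px (195,215) and (262,170). A pin at (265,150) stands close to the far finger, so I'll grasp 11 mm nearer the robot, off the housing's centre.

Call:
{"fn": "apply_moves", "kwargs": {
  "moves": [
    [0,0,0,-0.012,-0.001,0,-0.05],
    [0,0,0,0,0,0.015,-0.05],
    [0,0,0,0,0,0.016,-0.05],
    [0,0,0,0,0,0.016,-0.05],
    [0,0,0,0,0,0.013,-0.05],
    [0,0,0,0,0,0,-0.05],
    [0,0,0,0,0,0,-1],
    [0,0,0,0,0,0,-1]
  ],
  "grip_force": 30
}}

```text
clock: 5.3
tcp_pos: [0.556, 0.1975, 0.0309]
orientation: [-3.127, 0.294, -0.002]
contact_force: [0.9, 0.7, -0.7]
grip_width: 0.0272
gripper_force: 31.2
```

Call:
{"fn": "apply_moves", "kwargs": {
  "moves": [
    [0,0,0,0,0,0,-1],
    [0,0,0,0,0,0,-1],
    [0,0,0,0,0,0,-1],
    [0,0,0,0,0,0,-1],
    [0,0,0,0,0,-0.015,-1],
    [0,0,0,0,0,-0.03,-1],
    [0,0,0,0,0,-0.03,-1],
    [0,0,0,0,0,-0.02,-1]
  ]
}}

```text
clock: 5.97
tcp_pos: [0.5564, 0.1975, 0.1275]
orientation: [-3.127, 0.294, -0.003]
contact_force: [0.3, -0.2, -0.0]
grip_width: 0.0276
gripper_force: 31.3
```

```bash
python3 - <<'E'
from h import *
rep([.569,-.125,.13],-10.7)
E
```

```text
t 5.97 tcp [0.5564 0.1975 0.1275] psi -10.74 tilt [0.0021 0.001 ] w 0.0276 F [ 0.3 -0.2 -0. ] g 31.272021532058716 j [-0.29  0.46 -0.2   1.85  0.12  0.84 -2.31]
toolshift [ 0.0725  0.3145 -0.0028] dist 0.3228
turn rows total (units of 6deg about z) -0.006
```

Call:
{"fn": "apply_moves", "kwargs": {
  "moves": [
    [0,0,0,0.008,0.035,0,-1],
    [0,0,0,0.008,0.035,0,-1],
    [0,0,0,0.008,0.035,0,-1],
    [0,0,0,0.008,0.035,0,-1],
    [0,0,0,0.008,0.035,0,-1],
    [0,0,0,0.008,0.035,0,-1],
    [0,0,0,0.008,0.035,0,-1],
    [0,0,0,0.008,0.035,0,-1]
  ]
}}

```text
clock: 6.63
tcp_pos: [0.5661, -0.0917, 0.1252]
orientation: [3.128, -0.294, 0.0]
contact_force: [0.3, 0.2, -0.2]
grip_width: 0.0275
gripper_force: 31.3
```

Call:
{"fn": "apply_moves", "kwargs": {
  "moves": [
    [0,0,0,0.008,0.035,0,-1],
    [0,0,0,0,0,0,-1],
    [0,0,0,0,0,0.03,-1],
    [0,0,0,0,0,0.03,-1],
    [0,0,0,0,0,0.02,-1],
    [0,0,0,0,0,0.015,-1],
    [0,0,0,0,0,0.01,-1],
    [0,0,0,0,0,0,-1]
  ]
}}

```text
clock: 7.3
tcp_pos: [0.5662, -0.1253, 0.018]
orientation: [-3.128, 0.293, 0.006]
contact_force: [-0.2, 0.4, -0.5]
grip_width: 0.0272
gripper_force: 31.3
```

```bash
python3 - <<'E'
from h import *
from bench import grab_frame
import cv2
rep([.569,-.125,.014],-10.7)
cv2.imwrite("pics/a3.png",cv2.resize(grab_frame("side")[130:290,260:420],(560,560),interpolation=2))
E
```

```text
t 7.3 tcp [ 0.5662 -0.1253  0.018 ] psi -10.72 tilt [-0.0035  0.0006] w 0.0272 F [-0.2  0.4 -0.5] g 31.268681287765503 j [ 0.2   0.61 -0.11  1.92  0.11  0.62 -1.74]
toolshift [ 0.0027 -0.0009  0.004 ] dist 0.0049
turn rows total (units of 6deg about z) -0.003
```

View pics/a3.png

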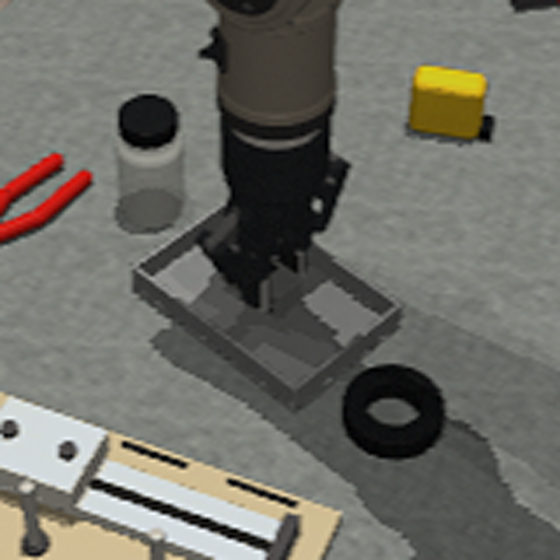

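The housing is between the fingers inside the tray, clear of the walls (px 265,280). Releasing it now.

Call:
{"fn": "apply_moves", "kwargs": {
  "moves": [
    [0,0,0,0,0,0.004,-1],
    [0,0,0,0,0,0,0.1],
    [0,0,0,0,0,0,0.1],
    [0,0,0,0,0,0,0.1],
    [0,0,0,0,0,-0.03,0.1],
    [0,0,0,0,0,-0.035,0.1],
    [0,0,0,0,0,-0.035,0.1],
    [0,0,0,0,0,-0.03,0.1]
  ]
}}

```text
clock: 8.02
tcp_pos: [0.5681, -0.1259, 0.1487]
orientation: [3.128, -0.294, 0.003]
contact_force: [0.1, 0.6, -0.9]
grip_width: 0.0471
gripper_force: 0.0
```

Call:
{"fn": "apply_moves", "kwargs": {
  "moves": [
    [0,0,-0.9,0,0,0,0],
    [0,0,-0.9,0,0,0,0],
    [0,0,-0.9,0,0,0,0],
    [0,0,-0.9,0,0,0,0],
    [0,0,-0.1,0,0,0,0],
    [0,0,0,0,0,0,0],
    [0,0,0,0,0,0,0],
    [0,0,0,0,0,0,0]
  ]
}}

```text
clock: 8.68
tcp_pos: [0.5677, -0.1258, 0.146]
orientation: [3.126, 0.311, 0.0]
contact_force: [0.5, -0.7, -0.4]
grip_width: 0.0426
gripper_force: 0.0
```

```bash
python3 - <<'E'
from wing import *
from bench import grab_frame,silhouettes
ims={c:grab_frame(c) for c in C}
for c in C: cv2.imwrite(f"pics/{c}4.png",ims[c])
print([(d["p"],d["extent"]) for d in silhouettes("housing","side")[:2]], proj("side",[.569,-.125,.017]))
rep(pl(p,p[4]+.02,.052,.14),11.4)
E
```

```text
[(0.8, [332.7, 210.8, 26.0, 21.4])] [337.21768978 212.54106059]
t 8.83 tcp [ 0.5676 -0.1257  0.1459] psi 11.42 tilt [-0.0001 -0.0001] w 0.0424 F [ 0.5 -0.1  0.2] g 0.0 j [ 0.28  0.43 -0.22  1.85  0.12  0.87 -1.37]
toolshift [-0.0303 -0.3167  0.0059] dist 0.3182
turn rows total (units of 6deg about z) 0.004
```

```bash
python3 - <<'E'
import cv2,numpy as np
a=cv2.imread("pics/top4.png")[220:285,170:225]; b=cv2.imread("pics/side4.png")[285:345,270:340]
a=cv2.resize(a,None,fx=6,fy=6,interpolation=2);b=cv2.resize(b,None,fx=6,fy=6,interpolation=2)
o=np.zeros((390,750,3),np.uint8);o[:390,:330]=a;o[:360,330:]=b
cv2.imwrite("pics/z4.png",np.clip(o*1.6,0,255).astype(np.uint8))
E
```

```text
(no output)
```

View pics/z4.png

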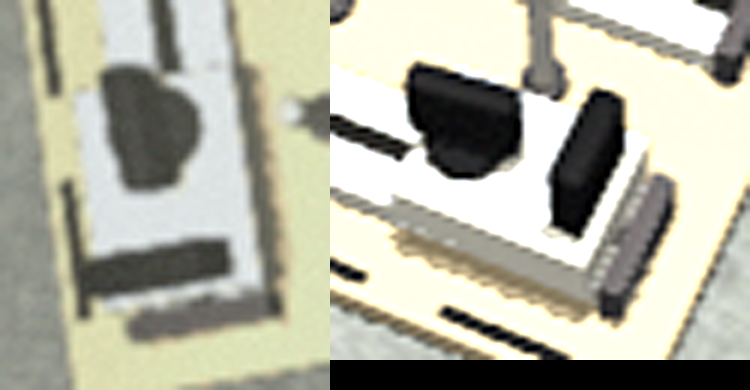

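The wing lies along the track and the fin is clear. In the crop, the fin's back edge is at (161,283) in the top view and its top is at (590,135) in the side view. The wing's top ridge is near (467,82). I'll check these against the fit.

```bash
python3 - <<'E'
from h import *
p=np.load("fit.npy")
def loc(c,uv,z):
    d=ray(c,uv,z)-[p[0],p[1],0]; a=p[2]; return np.round([np.cos(a)*d[0]+np.sin(a)*d[1],-np.sin(a)*d[0]+np.cos(a)*d[1]],4)
print("fit stop",p[4],"expect fin",p[4]-.027,"clamp",p[4]+.02)
print("fin back edge top (expect",p[4]-.034,".052)",loc("top",(196.7,267.0),.084))
print("fin side",loc("side",(313.2,307.4),.084)); print("wing side",loc("side",(292.7,298.6),.085))
print("wing top cam, 2 points",loc("top",(170+118/6,220+70/6),.085),loc("top",(170+140/6,220+188/6),.085))
E
```

```text
fit stop -0.0875681571007849 expect fin -0.1145681571007849 clamp -0.0675681571007849
fin back edge top (expect -0.1215681571007849 .052) [-0.1188  0.0458]
fin side [-0.1137  0.0526]
wing side [-0.0666  0.0513]
wing top cam, 2 points [-0.048   0.0501] [-0.0875  0.048 ]
```

Call:
{"fn": "apply_moves", "kwargs": {
  "moves": [
    [0,0,0,-0.0034,-0.0351,0,-0.2],
    [0,0,0,-0.0034,-0.0351,0,-0.2],
    [0,0,0,-0.0034,-0.0351,0,-0.2],
    [0,0,0,-0.0034,-0.0351,0,-0.2],
    [0,0,0,-0.0034,-0.0351,0,-0.2],
    [0,0,0,-0.0034,-0.0351,0,-0.2],
    [0,0,0,-0.0034,-0.0351,0,-0.2],
    [0,0,0,-0.0034,-0.0351,0,-0.2]
  ]
}}

```text
clock: 9.5
tcp_pos: [0.4845, 0.1455, 0.1461]
orientation: [3.126, 0.313, 0.001]
contact_force: [0.5, 0.6, -0.3]
grip_width: 0.0338
gripper_force: 0.0
```

Call:
{"fn": "apply_moves", "kwargs": {
  "moves": [
    [0,0,0,-0.0034,-0.0351,0,-0.2],
    [0,0,0,0,0,0.01,-0.2],
    [0,0,0,0,0,0.01,-0.2],
    [0,0,0,0,0,0,-0.2],
    [0,0,0,0,0,0,-0.2],
    [0,0,0,0,0,0,-0.2],
    [0,0,0,0,0,0,-0.2],
    [0,0,0,0,0,0,-0.2]
  ]
}}

```text
clock: 10.17
tcp_pos: [0.4754, 0.177, 0.1262]
orientation: [3.126, 0.311, 0.001]
contact_force: [-0.1, 0.1, 0.4]
grip_width: 0.0342
gripper_force: 0.0
```

```bash
python3 - <<'E'
from wing import *
rep(pl(p,p[4]+.0205,.0515,.061),11.4)
E
```

```text
t 10.17 tcp [0.4754 0.177  0.1262] psi 11.37 tilt [0.0006 0.    ] w 0.0342 F [-0.1  0.1  0.4] g 0.0 j [-0.2   0.36 -0.33  2.03  0.17  0.78 -2.01]
toolshift [ 0.0006 -0.0012  0.0652] dist 0.0652
turn rows total (units of 6deg about z) -0.005
```

Call:
{"fn": "apply_moves", "kwargs": {
  "moves": [
    [0,0,0,0,-0.001,0.02,-0.2],
    [0,0,0,0,0,0.02,-0.2],
    [0,0,0,0,0,0.015,-0.2],
    [0,0,0,0,0,0.01,-0.2],
    [0,0,0,0,0,0,-0.2],
    [0,0,0,0,0,0,-1],
    [0,0,0,0,0,0,-1],
    [0,0,0,0,0,0,-1]
  ],
  "grip_force": 40
}}

```text
clock: 10.83
tcp_pos: [0.4749, 0.1772, 0.0616]
orientation: [3.124, 0.312, 0.0]
contact_force: [-0.6, -5.6, 0.4]
grip_width: 0.0113
gripper_force: 40.5
```

```bash
python3 -c "
from h import *
rep()"
```

```text
t 10.83 tcp [0.4749 0.1772 0.0616] psi 11.4 tilt [ 0.0002 -0.0018] w 0.0113 F [-0.6 -5.6  0.4] g 40.546844601631165 j [-0.23  0.46 -0.3   2.07  0.23  0.64 -2.06]
```

Call:
{"fn": "apply_moves", "kwargs": {
  "moves": [
    [0,0,0,0,0.001,0,-1],
    [0,0,-0.7,0,0,0,-1],
    [0,0,-0.9,0,0,0,-1],
    [0,0,-0.9,0,0,0,-1],
    [0,0,-0.9,0,0,0,-1],
    [0,0,-0.9,0,0,0,-1],
    [0,0,-0.9,0,0,0,-1],
    [0,0,-0.8,0,0,0,-1]
  ]
}}

```text
clock: 11.5
tcp_pos: [0.4758, 0.1757, 0.0616]
orientation: [2.872, 1.267, 0.0]
contact_force: [1.9, -7.1, 2.3]
grip_width: 0.0113
gripper_force: 40.8
```

```bash
python3 -c "
from h import *
o,M=rep(); print(o['moment'])"
```

```text
t 11.5 tcp [0.4758 0.1757 0.0616] psi 47.6 tilt [ 0.0012 -0.0023] w 0.0113 F [ 1.9 -7.1  2.3] g 40.836464166641235 j [-0.11  0.48 -0.46  2.06  0.34  0.67 -1.53]
[-1.57328884 -0.20000479 -0.13380583]
```

Call:
{"fn": "apply_moves", "kwargs": {
  "moves": [
    [0,0,-0.9,0,0,0,-1],
    [0,0,-0.9,0,0,0,-1],
    [0,0,-0.9,0,0,0,-1],
    [0,0,-0.9,0,0,0,-1],
    [0,0,-0.9,0,0,0,-1],
    [0,0,-0.9,0,0,0,-1],
    [0,0,-0.9,0,0,0,-1],
    [0,0,-0.7,0,0,0,-1]
  ]
}}

```text
clock: 12.17
tcp_pos: [0.4776, 0.1748, 0.0617]
orientation: [2.227, 2.209, 0.001]
contact_force: [5.8, -7.9, 0.1]
grip_width: 0.0112
gripper_force: 40.3
```

```bash
python3 -c "
from h import *
o,M=rep(); print(o['moment'])"
```

```text
t 12.17 tcp [0.4776 0.1748 0.0617] psi 89.52 tilt [ 0.0036 -0.0028] w 0.0112 F [ 5.8 -7.9  0.1] g 40.3322696685791 j [ 0.03  0.52 -0.63  2.05  0.48  0.71 -0.91]
[-1.76161984 -1.20271497 -0.11196003]
```

Call:
{"fn": "apply_moves", "kwargs": {
  "moves": [
    [0,0,0,0,0,0,-0.3],
    [0,0,0,0,0,0,-0.3],
    [0,0,0,0,0,0,-0.3],
    [0,0,0,0,0,-0.015,-0.3],
    [0,0,0,0,0,-0.025,-0.3],
    [0,0,0,0,0,-0.025,-0.3],
    [0,0,-0.9,0,0,0,-0.3],
    [0,0,-1,0,0,0,-0.3]
  ]
}}

```text
clock: 12.83
tcp_pos: [0.4758, 0.1792, 0.1279]
orientation: [1.995, 2.424, 0.006]
contact_force: [-0.2, -0.2, 0.5]
grip_width: 0.0301
gripper_force: 0.0
```

```bash
python3 - <<'E'
from wing import *
from bench import grab_frame
ims={c:grab_frame(c) for c in C}
for c in C: cv2.imwrite(f"pics/{c}5.png",ims[c])
fitwing({"side":ims["side"]},p[4])
rep(pl(p,p[4]+.002-.027,.0515,.13),101.4)
E
```

```text
side [(np.float64(0.661), 87, -2, 2), (np.float64(0.659), 87, -2, 3), (np.float64(0.659), 84, -2, 3), (np.float64(0.657), 78, -3, 3), (np.float64(0.656), 84, -2, 2)]
t 12.93 tcp [0.4749 0.1785 0.1265] psi 100.93 tilt [0.0009 0.0009] w 0.03 F [ 0.1 -1.1  0.4] g 0.0 j [ 0.13  0.44 -0.75  2.01  0.4   0.84 -0.66]
toolshift [-0.0007 -0.0446 -0.0036] dist 0.0448
turn rows total (units of 6deg about z) -0.078
```

Call:
{"fn": "apply_moves", "kwargs": {
  "moves": [
    [0,0,-0.08,0,-0.022,0,-0.3],
    [0,0,0,0,-0.023,0,-0.3],
    [0,0,0,0,0,0,-0.3],
    [0,0,0,0,0,0.02,-0.3],
    [0,0,0,0,0,0.02,-0.3],
    [0,0,0,0,0,0.018,-0.3],
    [0,0,0,0,0,0.01,-0.3],
    [0,0,0,0,0,0,-0.3]
  ]
}}

```text
clock: 13.6
tcp_pos: [0.4294, 0.1688, 0.0562]
orientation: [-1.991, -2.427, 0.005]
contact_force: [-0.5, 0.1, -0.3]
grip_width: 0.0298
gripper_force: 0.0
```

```bash
python3 -c "
from h import *
o,M=rep(); print(o['moment'])"
```

```text
t 13.6 tcp [0.4294 0.1688 0.0562] psi 101.26 tilt [-0.0034 -0.0009] w 0.0298 F [-0.5  0.1 -0.3] g 0.0 j [ 0.06  0.49 -0.69  2.15  0.51  0.67 -0.78]
[-0.0762828   0.00104718  0.02680226]
```

Call:
{"fn": "apply_moves", "kwargs": {
  "moves": [
    [0,0,0,0,0,0,-1],
    [0,0,0,0,0,0,-1],
    [0,0,0,0,0,0,-1],
    [0,0,0,0,0,0,-1],
    [0,0,0,0,0.005,0,-1],
    [0,0,0,0,0.005,0,-1],
    [0,0,0,0,0.005,0,-1],
    [0,0,0,0,0,0,-1]
  ],
  "grip_force": 40
}}

```text
clock: 14.27
tcp_pos: [0.446, 0.1727, 0.0584]
orientation: [-1.991, -2.43, -0.001]
contact_force: [-1.1, 1.9, 0.9]
grip_width: 0.013
gripper_force: 41.7
```

```bash
python3 -c "
from h import *
o,M=rep(); print(o['moment'])"
```

```text
t 14.27 tcp [0.446  0.1727 0.0584] psi 101.34 tilt [0.0005 0.0007] w 0.013 F [-1.1  1.9  0.9] g 41.716856360435486 j [ 0.07  0.51 -0.69  2.12  0.51  0.68 -0.77]
[0.41067191 0.36059739 0.14119733]
```

Call:
{"fn": "apply_moves", "kwargs": {
  "moves": [
    [0,0,0,0,0.008,0,-1],
    [0,0,0,0,0.015,0,-1],
    [0,0,0,0,0.015,0,-1],
    [0,0,0,0,0.018,0,-1],
    [0,0,0,0,0.018,0,-1],
    [0,0,0,0,0.015,0,-1],
    [0,0,0,0,0.012,0,-1],
    [0,0,0,0,0.004,0,-1]
  ]
}}

```text
clock: 14.93
tcp_pos: [0.5494, 0.1939, 0.0584]
orientation: [-1.991, -2.43, -0.002]
contact_force: [-4.4, 2.6, 6.8]
grip_width: 0.0133
gripper_force: 42.5
```

Call:
{"fn": "apply_moves", "kwargs": {
  "moves": [
    [0,0,0,0,0,0,-1],
    [0,0,0,0,0,0,-1],
    [0,0,0,0,0,0,-0.3],
    [0,0,0,0,0,0,-0.3],
    [0,0,0,0,0,-0.02,-0.3],
    [0,0,0,0,0,-0.03,-0.3],
    [0,0,0,0,0,-0.03,-0.3],
    [0,0,0,0,0,-0.02,-0.3]
  ]
}}

```text
clock: 15.6
tcp_pos: [0.5488, 0.192, 0.1603]
orientation: [1.991, 2.428, 0.001]
contact_force: [1.4, -0.0, -0.4]
grip_width: 0.0297
gripper_force: 0.0
```

```bash
python3 -c "
from h import *
rep([.58,-.1,.17])"
```

```text
t 15.6 tcp [0.5488 0.192  0.1603] psi 101.29 tilt [ 0.002  -0.0006] w 0.0297 F [ 1.4 -0.  -0.4] g 0.0 j [ 0.11  0.5  -0.74  1.82  0.4   0.98 -0.59]
toolshift [-0.2924 -0.0266 -0.0094] dist 0.2938
```

Call:
{"fn": "apply_moves", "kwargs": {
  "moves": [
    [0,0,0,-0.037,-0.003,0,-0.3],
    [0,0,0,-0.037,-0.003,0,-0.3],
    [0,0,0,-0.037,-0.003,0,-0.3],
    [0,0,0,-0.037,-0.003,0,-0.3],
    [0,0,0,-0.037,-0.003,0,-0.3],
    [0,0,0,-0.037,-0.003,0,-0.3],
    [0,0,0,-0.037,-0.003,0,-0.3],
    [0,0,0,-0.037,-0.003,0,-0.3]
  ]
}}

```text
clock: 16.27
tcp_pos: [0.5821, -0.1054, 0.158]
orientation: [1.992, 2.428, -0.003]
contact_force: [-0.1, -0.2, -0.4]
grip_width: 0.0297
gripper_force: 0.0
```

```bash
cat > view.py <<'E'
from wing import *
from bench import grab_frame
import sys
n=sys.argv[1]; out=np.zeros((600,800,3),np.uint8)
for i,(c,w) in enumerate((("top",np.s_[125:275,160:260]),("side",np.s_[220:370,190:290]))):
    im=np.mean([grab_frame(c).astype(float) for _ in range(10)],0).astype(np.uint8)
    cv2.imwrite(f"pics/{c}{n}.png",im); out[:,400*i:400*i+400]=cv2.resize(im[w],None,fx=4,fy=4,interpolation=2)
cv2.imwrite(f"pics/v{n}.png",np.clip(out*1.4,0,255).astype(np.uint8))
E
python3 view.py 6
```

```text
(no output)
```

View pics/v6.png

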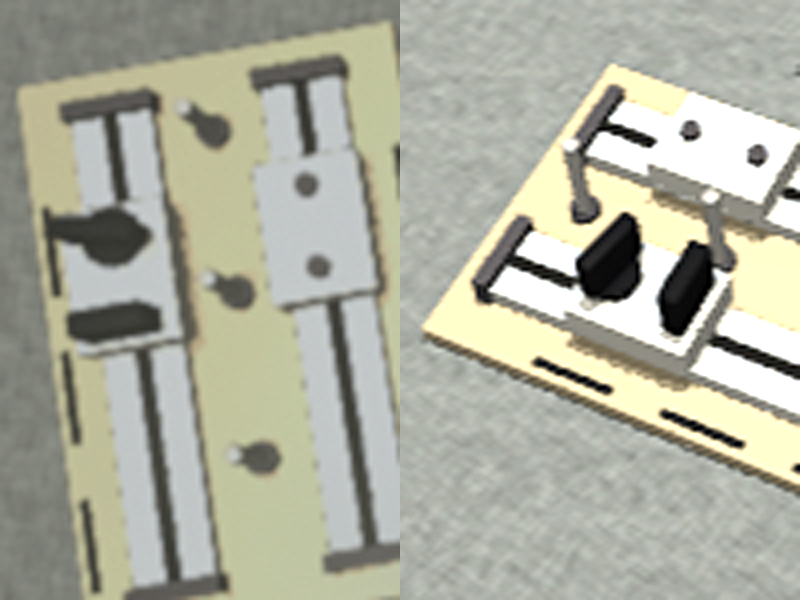

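The stop is now nearly level with the reference. Their near edges in the top half run from (85,352)-(185,338) and (275,305)-(378,290), and the wing lies crosswise, so it's loose. I'll measure the edges at subpixel level.

```bash
cat > lev.py <<'E'
from wing import *
import sys
n=sys.argv[1]
xs=np.arange(-.06,.06,.0005)
for c in C:
    im=cv2.imread(f"pics/{c}{n}.png",0).astype(np.float32)
    for end,lab in((-.038,"-x"),(.038,"+x")):
        E={}
        for nm,y0,s in(("ref",-.052,p[3]),("stop",.052,p[3]-.007)):
            ed=[]
            for y in np.arange(-.020,.0201,.004):
                if abs(y)<.006: continue
                uv=np.array([proj(c,pl(p,s+end+x,y0+y,.048)) for x in xs],np.float32)
                f=cv2.GaussianBlur(cv2.remap(im,uv[None,:,0].copy(),uv[None,:,1].copy(),cv2.INTER_CUBIC),(9,1),2)[0]
                g=np.gradient(f)*(1 if lab=="-x" else -1); w=np.abs(xs)<.012; i=np.argmax(np.where(w,g,-99)); 
                a=slice(max(i-6,0),i+7); gg=np.clip(g[a],0,None); ed.append((s+(xs[a]*gg).sum()/gg.sum()))
            E[nm]=np.array(ed); print(c,lab,nm,"mid",np.round(np.median(ed),4),np.round(ed,4))
        print("   stop-ref mm",round(1e3*(np.median(E["stop"])-np.median(E["ref"])),2))
E
python3 lev.py 6; python3 -c "
from h import *
rep()"
```

```text
top -x ref mid 0.0431 [0.0436 0.0437 0.0431 0.0429 0.0435 0.0429 0.0432 0.043 ]
top -x stop mid 0.0351 [0.0358 0.0351 0.0351 0.0338 0.0351 0.0352 0.0348 0.0352]
   stop-ref mm -8.07
top +x ref mid 0.0403 [0.0402 0.0399 0.0402 0.0428 0.0397 0.0404 0.0491 0.0404]
top +x stop mid 0.0324 [0.0324 0.0324 0.0339 0.0354 0.0257 0.0252 0.0385 0.0263]
   stop-ref mm -7.93
side -x ref mid 0.0436 [0.0306 0.044  0.0435 0.0436 0.0442 0.043  0.0436 0.0436]
side -x stop mid 0.0358 [0.036  0.0359 0.0358 0.0359 0.0352 0.0366 0.0355 0.0357]
   stop-ref mm -7.74
side +x ref mid 0.0424 [0.0424 0.042  0.0424 0.0281 0.0347 0.0435 0.043  0.0442]
side +x stop mid 0.0369 [0.0348 0.0357 0.0365 0.0375 0.0437 0.0373 0.0356 0.0422]
   stop-ref mm -5.48
t 17.27 tcp [ 0.5831 -0.1023  0.1579] psi 101.34 tilt [ 0. -0.] w 0.0297 F [0.5 0.4 1. ] g 0.0 j [ 0.59  0.51 -0.69  1.79  0.38  0.97 -0.06]
```

```bash
cat > yaw.py <<'E'
from wing import *
t=np.arange(-.015,.015,.0005)
def prof(im,c,P):
    uv=np.array([proj(c,q) for q in P],np.float32)
    return cv2.GaussianBlur(cv2.remap(im,uv[None,:,0].copy(),uv[None,:,1].copy(),cv2.INTER_CUBIC),(9,1),2)[0]
for c in C:
    b=cv2.imread(f"pics/{c}6.png").astype(np.float32); sat=np.ascontiguousarray(b[:,:,2]-b[:,:,0]); gray=np.ascontiguousarray(b.mean(2))
    def line(lab,im,pos,mk):
        e=[]
        for q in pos:
            f=prof(im,c,[mk(q,d) for d in t]); g=np.gradient(f); i=np.argmax(np.abs(g)); a=slice(max(i-6,0),i+7); gg=np.abs(g[a]); e.append((t[a]*gg).sum()/gg.sum())
        e=np.array(e); k=np.ones(len(e),bool)
        for _ in range(5):
            m=np.polyfit(pos[k],e[k],1); k=np.abs(e-np.polyval(m,pos))<.002
        print(c,lab,"slope deg",np.degrees(m[0]).round(2),"off mm",(1e3*m[1]).round(1),"n",k.sum(),"/",len(k))
    X=np.arange(-.14,.141,.005);Y=np.arange(-.095,.096,.005)
    line("left",sat,X,lambda q,d:pl(p,q,.105+d,.012)); line("right",sat,X,lambda q,d:pl(p,q,-.105+d,.012))
    line("far",sat,Y,lambda q,d:pl(p,.155+d,q,.012)); line("near",sat,Y,lambda q,d:pl(p,-.155+d,q,.012))
E
python3 yaw.py
```

```text
top left slope deg 0.33 off mm -6.5 n 13 / 57
top right slope deg 0.31 off mm -1.7 n 53 / 57
top far slope deg -0.23 off mm -0.1 n 38 / 39
top near slope deg 0.02 off mm -0.3 n 39 / 39
side left slope deg 0.19 off mm -4.8 n 14 / 57
side right slope deg -0.99 off mm 5.1 n 35 / 57
side far slope deg -0.18 off mm 0.4 n 27 / 39
side near slope deg -0.2 off mm 0.9 n 39 / 39
```

```bash
python3 -c "
from wing import *
rep(pl(p,.0083,.052,.158),101.6)
print(pl(p,.0158,.052,.058))"
```

```text
t 17.27 tcp [ 0.5831 -0.1023  0.1579] psi 101.34 tilt [ 0. -0.] w 0.0297 F [0.5 0.4 1. ] g 0.0 j [ 0.59  0.51 -0.69  1.79  0.38  0.97 -0.06]
toolshift [ 2.968e-01  2.540e-02 -1.000e-04] dist 0.2978
turn rows total (units of 6deg about z) -0.043
[0.55693    0.19513768 0.058     ]
```

Call:
{"fn": "apply_moves", "kwargs": {
  "moves": [
    [0,0,-0.04,0.037,0.0032,0,-0.3],
    [0,0,0,0.037,0.0032,0,-0.3],
    [0,0,0,0.037,0.0032,0,-0.3],
    [0,0,0,0.037,0.0032,0,-0.3],
    [0,0,0,0.037,0.0032,0,-0.3],
    [0,0,0,0.037,0.0032,0,-0.3],
    [0,0,0,0.037,0.0032,0,-0.3],
    [0,0,0,0.037,0.0032,0,-0.3]
  ]
}}

```text
clock: 17.93
tcp_pos: [0.5485, 0.1944, 0.158]
orientation: [1.986, 2.434, 0.0]
contact_force: [0.0, 0.7, -0.5]
grip_width: 0.0298
gripper_force: 0.0
```

Call:
{"fn": "apply_moves", "kwargs": {
  "moves": [
    [0,0,0,0,0,0,-0.3],
    [0,0,0,0,0,0,-0.3],
    [0,0,0,0,0,0.025,-0.3],
    [0,0,0,0,0,0.025,-0.3],
    [0,0,0,0,0,0.025,-0.3],
    [0,0,0,0,0,0.015,-0.3],
    [0,0,0,0,0,0.01,-0.3],
    [0,0,0,0,0,0,-0.3]
  ]
}}

```text
clock: 18.6
tcp_pos: [0.548, 0.1912, 0.056]
orientation: [-1.987, -2.432, 0.005]
contact_force: [-0.5, 0.3, 0.3]
grip_width: 0.0296
gripper_force: 0.0
```

```bash
python3 -c "
from wing import *
rep(pl(p,.0083,.052,.058),101.6)"
```

```text
t 18.6 tcp [0.548  0.1912 0.056 ] psi 101.51 tilt [-0.003  -0.0016] w 0.0296 F [-0.5  0.3  0.3] g 0.0 j [ 0.05  0.64 -0.65  1.88  0.53  0.81 -0.69]
toolshift [ 0.0021  0.002  -0.002 ] dist 0.0035
turn rows total (units of 6deg about z) -0.015
```

Now grip the fin, then slide it about 7.5 mm in small steps and settle.

Call:
{"fn": "apply_moves", "kwargs": {
  "moves": [
    [0,0,0,0.001,0.002,-0.001,-0.3],
    [0,0,0,0,0,0,-1],
    [0,0,0,0,0,0,-1],
    [0,0,0,0,0,0,-1],
    [0,0,0,0,0,0,-1],
    [0,0,0,0,0.004,0,-1],
    [0,0,0,0,0.003,0,-1],
    [0,0,0,0,0,0,-1]
  ]
}}

```text
clock: 19.27
tcp_pos: [0.5583, 0.1962, 0.0605]
orientation: [1.985, 2.433, 0.002]
contact_force: [-2.0, 0.2, 6.7]
grip_width: 0.0136
gripper_force: 41.1
```

Call:
{"fn": "apply_moves", "kwargs": {
  "moves": [
    [0,0,0,0,0,0,-1],
    [0,0,0,0,0,0,-1],
    [0,0,0,0,0,0,-1],
    [0,0,0,0,0,0,-1],
    [0,0,0,0,0,0,-1],
    [0,0,0,0,0,0,-1],
    [0,0,0,0,0,0,-1],
    [0,0,0,0,0,0,-1]
  ]
}}

```text
clock: 19.93
tcp_pos: [0.5583, 0.1962, 0.0605]
orientation: [1.985, 2.433, 0.003]
contact_force: [-1.5, -1.1, 7.2]
grip_width: 0.0134
gripper_force: 41.0
```

```bash
python3 -c "
from wing import *
rep(pl(p,.0158,.052,.058),101.6)"
```

```text
t 19.93 tcp [0.5583 0.1962 0.0605] psi 101.59 tilt [0.0023 0.0006] w 0.0134 F [-1.5 -1.1  7.2] g 40.998414158821106 j [ 0.04  0.64 -0.66  1.86  0.52  0.82 -0.68]
toolshift [-0.0008 -0.0015  0.0025] dist 0.003
turn rows total (units of 6deg about z) -0.001
```

Call:
{"fn": "apply_moves", "kwargs": {
  "moves": [
    [0,0,0,0,-0.0015,0,-1],
    [0,0,0,0,0,0,-1],
    [0,0,0,0,0,0,-1],
    [0,0,0,0,0,0,-1],
    [0,0,0,0,0,0,-0.3],
    [0,0,0,0,0,0,-0.3],
    [0,0,0,0,0,0,-0.3],
    [0,0,0,0,0,-0.02,-0.3]
  ]
}}

```text
clock: 20.6
tcp_pos: [0.5532, 0.1937, 0.0755]
orientation: [-1.984, -2.432, 0.01]
contact_force: [-0.4, -1.4, -0.3]
grip_width: 0.03
gripper_force: 0.0
```

Call:
{"fn": "apply_moves", "kwargs": {
  "moves": [
    [0,0,0,0,0,-0.035,-0.3],
    [0,0,0,0,0,-0.035,-0.3],
    [0,0,0,-0.039,0,0,-0.3],
    [0,0,0,-0.039,0,0,-0.3],
    [0,0,0,-0.039,0,0,-0.3],
    [0,0,0,-0.039,0,0,-0.3],
    [0,0,0,-0.039,0,0,-0.3],
    [0,0,0,-0.039,0,0,-0.3]
  ]
}}

```text
clock: 21.27
tcp_pos: [0.6025, -0.0359, 0.1486]
orientation: [-1.985, -2.434, 0.001]
contact_force: [0.9, -0.1, -0.2]
grip_width: 0.0299
gripper_force: 0.0
```

```bash
python3 view.py 7; python3 lev.py 7; python3 -c "
from wing import *
rep(pl(p,.0625,.052,.14),91.4)"
```

```text
top -x ref mid 0.0432 [0.0436 0.0437 0.0431 0.0429 0.0435 0.0429 0.0432 0.0431]
top -x stop mid 0.0436 [0.0445 0.0438 0.0436 0.0424 0.0435 0.0437 0.0431 0.0437]
   stop-ref mm 0.49
top +x ref mid 0.0451 [0.0517 0.0472 0.0517 0.0431 0.0397 0.0403 0.0486 0.0404]
top +x stop mid 0.0296 [0.0337 0.0409 0.0428 0.0442 0.0222 0.0215 0.023  0.0254]
   stop-ref mm -15.55
side -x ref mid 0.0436 [0.0436 0.0439 0.0434 0.0436 0.0442 0.043  0.0436 0.0436]
side -x stop mid 0.0444 [0.0448 0.0444 0.0441 0.0443 0.0444 0.0443 0.0445 0.0447]
   stop-ref mm 0.84
side +x ref mid 0.0424 [0.0423 0.042  0.0425 0.0281 0.0349 0.0435 0.043  0.0442]
side +x stop mid 0.0348 [0.0223 0.0215 0.0458 0.0467 0.0256 0.0443 0.0441 0.0243]
   stop-ref mm -7.58
t 22.27 tcp [ 0.603  -0.0339  0.1489] psi 101.58 tilt [-0. -0.] w 0.0299 F [-0.8  0.2  0.8] g 0.0 j [ 0.47  0.54 -0.69  1.77  0.41  0.98 -0.19]
toolshift [0.2335 0.0476 0.0089] dist 0.2385
turn rows total (units of 6deg about z) 1.697
```

Call:
{"fn": "apply_moves", "kwargs": {
  "moves": [
    [0,0,0,0.0389,0.0079,0,-0.3],
    [0,0,0,0.0389,0.0079,0,-0.3],
    [0,0,0,0.0389,0.0079,0,-0.3],
    [0,0,0,0.0389,0.0079,0,-0.3],
    [0,0,0,0.0389,0.0079,0,-0.3],
    [0,0,0,0.0389,0.0079,0,-0.3],
    [0,0,0.85,0,0,0,-0.3],
    [0,0,0.85,0,0,0,-0.3]
  ]
}}

```text
clock: 22.93
tcp_pos: [0.6015, 0.2087, 0.1491]
orientation: [-2.191, -2.249, -0.002]
contact_force: [-0.5, -1.1, -0.1]
grip_width: 0.03
gripper_force: 0.0
```

Call:
{"fn": "apply_moves", "kwargs": {
  "moves": [
    [0,0,0,0,0,0,-0.3],
    [0,0,0,0,0,0,-0.3],
    [0,0,0,0,0,0.02,-0.3],
    [0,0,0,0,0,0.01,-0.3],
    [0,0,0,0,0,0,-0.3],
    [0,0,0,0,0,0,-0.3],
    [0,0,0,0,0,0,-0.3],
    [0,0,0,0,0,0,-0.3]
  ]
}}

```text
clock: 23.6
tcp_pos: [0.603, 0.2044, 0.1197]
orientation: [2.194, 2.248, 0.002]
contact_force: [0.0, -0.2, -0.5]
grip_width: 0.0299
gripper_force: 0.0
```

```bash
python3 -c "
from wing import *
rep(pl(p,.0618,.0515,.061),91.4)"
```

```text
t 23.6 tcp [0.603  0.2044 0.1197] psi 91.39 tilt [0.001  0.0005] w 0.0299 F [ 0.  -0.2 -0.5] g 0.0 j [ 0.04  0.62 -0.65  1.71  0.44  0.96 -0.75]
toolshift [-0.0007 -0.001   0.0587] dist 0.0587
turn rows total (units of 6deg about z) -0.001
```

Call:
{"fn": "apply_moves", "kwargs": {
  "moves": [
    [0,0,0,0,-0.001,0.02,-0.3],
    [0,0,0,0,0,0.02,-0.3],
    [0,0,0,0,0,0.012,-0.3],
    [0,0,0,0,0,0.006,-0.3],
    [0,0,0,0,0,0,-0.3],
    [0,0,0,0,0,0,-0.3],
    [0,0,0,0,0,0,-1],
    [0,0,0,0,0,0,-1]
  ]
}}

```text
clock: 24.27
tcp_pos: [0.6027, 0.2046, 0.0623]
orientation: [2.194, 2.247, 0.004]
contact_force: [0.6, 0.4, 1.8]
grip_width: 0.0113
gripper_force: 43.1
```

Call:
{"fn": "apply_moves", "kwargs": {
  "moves": [
    [0,0,0,0,0,0,-1],
    [0,0,0,0,0,0,-1],
    [0,0,0,0,0,0,-1],
    [0,0,0,0,0,0,-1],
    [0,0,0,0,0,0,-1],
    [0,0,0,0,0,0,-1],
    [0,0,0,0,0,0,-1],
    [0,0,0,0,0,0,-1]
  ]
}}

```text
clock: 24.93
tcp_pos: [0.6027, 0.2046, 0.0622]
orientation: [2.194, 2.247, 0.003]
contact_force: [1.8, -0.1, 6.1]
grip_width: 0.0112
gripper_force: 43.6
```

```bash
python3 -c "
from wing import *
rep(pl(p,.0618,.0515,.061),91.4)"; python3 view.py 8; python3 lev.py 8 | grep -A2 -e '-x ref'
```

```text
t 24.93 tcp [0.6027 0.2046 0.0622] psi 91.37 tilt [0.0025 0.0007] w 0.0112 F [ 1.8 -0.1  6.1] g 43.61947059631348 j [ 0.01  0.69 -0.61  1.75  0.5   0.86 -0.8 ]
toolshift [-0.0008 -0.0006  0.0012] dist 0.0016
turn rows total (units of 6deg about z) -0.006
top -x ref mid 0.0432 [0.0436 0.0437 0.0432 0.0429 0.0436 0.0429 0.0432 0.043 ]
top -x stop mid nan [0.0428 0.0423 0.0418 0.0407    nan 0.0295 0.0379 0.0463]
   stop-ref mm nan
--
side -x ref mid 0.0437 [0.0306 0.0441 0.0437 0.0437 0.0443 0.0432 0.0436 0.0437]
side -x stop mid 0.0427 [0.0428 0.0429 0.0432 0.0426 0.0426 0.0343 0.0354 0.0433]
   stop-ref mm -1.0lev.py:16: RuntimeWarning: invalid value encountered in scalar divide
  a=slice(max(i-6,0),i+7); gg=np.clip(g[a],0,None); ed.append((s+(xs[a]*gg).sum()/gg.sum()))
```

The camera puts the stop about 0.7 mm short. I'll regrip 1.5 mm along the wing so the tool is on the knob's axis, and shift forward 0.6 mm at the same time.

Call:
{"fn": "apply_moves", "kwargs": {
  "moves": [
    [0,0,0,0,0,0,-0.5],
    [0,0,0,0,0,0,-0.5],
    [0,0,0,-0.0015,0.0006,0,-0.5],
    [0,0,0,0,0,0,-1],
    [0,0,0,0,0,0,-1],
    [0,0,0,0,0,0,-1],
    [0,0,0,0,0,0,-1],
    [0,0,0,0,0,0,-1]
  ]
}}

```text
clock: 26.6
tcp_pos: [0.602, 0.2023, 0.0607]
orientation: [2.195, 2.248, -0.001]
contact_force: [-0.0, -1.3, 1.2]
grip_width: 0.0111
gripper_force: 42.6
```

```bash
python3 -c "
from wing import *
rep(pl(p,.0618,.0515,.061),91.4)"; python3 view.py 9; python3 lev.py 9 2>&1| grep -A2 -e '-x ref'
```

```text
t 26.6 tcp [0.602  0.2023 0.0607] psi 91.37 tilt [-0.0005 -0.0007] w 0.0111 F [-0.  -1.3  1.2] g 42.55165457725525 j [ 0.01  0.69 -0.61  1.75  0.5   0.86 -0.8 ]
toolshift [ 0.0015  0.0001 -0.0003] dist 0.0015
turn rows total (units of 6deg about z) -0.006
top -x ref mid 0.0432 [0.0436 0.0437 0.0432 0.0429 0.0436 0.0429 0.0432 0.0429]
top -x stop mid nan [0.0421 0.0415 0.0412 0.0397 0.0276    nan 0.0317 0.0328]
   stop-ref mm nan
--
side -x ref mid 0.0437 [0.0306 0.0441 0.0437 0.0437 0.0443 0.0432 0.0436 0.0437]
side -x stop mid 0.0421 [0.0426 0.042  0.0419 0.0416 0.0424 0.0335 0.0422 0.0423]
   stop-ref mm -1.56
```

Call:
{"fn": "apply_moves", "kwargs": {
  "moves": [
    [0,0,0,0,0.0014,0,-1],
    [0,0,0,0,0,0,-1],
    [0,0,0,0,0,0,-1],
    [0,0,0,0,0,0,-1],
    [0,0,0,0,0,0,-1],
    [0,0,0,0,0,0,-1],
    [0,0,0,0,0,0,-1],
    [0,0,0,0,0,0,-1]
  ]
}}

```text
clock: 28.27
tcp_pos: [0.6029, 0.2025, 0.0607]
orientation: [-2.194, -2.248, 0.002]
contact_force: [-2.3, -4.2, -0.5]
grip_width: 0.0111
gripper_force: 42.5
```

```bash
python3 -c "
from wing import *
rep(pl(p,.0618,.0515,.061),91.4)"; python3 view.py 10; python3 lev.py 10 2>&1| grep -A2 -e '-x ref'
```

```text
t 28.27 tcp [0.6029 0.2025 0.0607] psi 91.39 tilt [-0.0013 -0.0009] w 0.0111 F [-2.3 -4.2 -0.5] g 42.493722438812256 j [ 0.01  0.69 -0.61  1.75  0.5   0.87 -0.79]
toolshift [ 0.0013 -0.0008 -0.0003] dist 0.0015
turn rows total (units of 6deg about z) -0.001
top -x ref mid 0.0432 [0.0436 0.0437 0.0432 0.0429 0.0436 0.043  0.0432 0.0429]
top -x stop mid 0.0386 [0.0429 0.0424 0.0418 0.041  0.0341 0.0361 0.0282 0.0337]
   stop-ref mm -4.63
--
side -x ref mid 0.0437 [0.0306 0.0441 0.0437 0.0437 0.0443 0.0432 0.0436 0.0437]
side -x stop mid 0.0428 [0.0431 0.043  0.0432 0.0425 0.0426 0.0343 0.0354 0.0434]
   stop-ref mm -0.88
```

Call:
{"fn": "apply_moves", "kwargs": {
  "moves": [
    [0,0,0,0,0.0006,0,-1],
    [0,0,0,0,0,0,-1],
    [0,0,0.8,0,0,0,-1],
    [0,0,0.9,0,0,0,-1],
    [0,0,0.9,0,0,0,-1],
    [0,0,0.9,0,0,0,-1],
    [0,0,0.9,0,0,0,-1],
    [0,0,0.9,0,0,0,-1]
  ]
}}

```text
clock: 29.93
tcp_pos: [0.6031, 0.2027, 0.0607]
orientation: [-2.729, -1.556, 0.003]
contact_force: [-3.5, -5.5, 0.5]
grip_width: 0.0113
gripper_force: 42.5
```

Call:
{"fn": "apply_moves", "kwargs": {
  "moves": [
    [0,0,0.9,0,0,0,-1],
    [0,0,0.9,0,0,0,-1],
    [0,0,0.9,0,0,0,-1],
    [0,0,0.9,0,0,0,-1],
    [0,0,0.9,0,0,0,-1],
    [0,0,0.9,0,0,0,-1],
    [0,0,0.9,0,0,0,-1],
    [0,0,0.9,0,0,0,-1]
  ]
}}

```text
clock: 30.6
tcp_pos: [0.6029, 0.2034, 0.0607]
orientation: [-3.11, -0.443, 0.003]
contact_force: [-2.7, -3.7, 0.6]
grip_width: 0.0116
gripper_force: 42.5
```

```bash
python3 -c "
from wing import *
o,M=rep(pl(p,.0618,.0515,.061),11.4);print(o['moment'])"; python3 view.py 11; python3 lev.py 11 2>&1| grep -A2 -e '-x ref'
```

```text
t 30.6 tcp [0.6029 0.2034 0.0607] psi 16.2 tilt [-0.0019 -0.    ] w 0.0116 F [-2.7 -3.7  0.6] g 42.51131057739258 j [-0.21  0.63 -0.29  1.76  0.24  0.79 -1.91]
toolshift [-0.0007 -0.0006 -0.0003] dist 0.0009
turn rows total (units of 6deg about z) 0.8
[-0.81761838  0.69996535  0.09388206]
top -x ref mid 0.0432 [0.0436 0.0437 0.0431 0.0429 0.0436 0.0429 0.0432 0.043 ]
top -x stop mid 0.0435 [0.0442 0.0436 0.0433 0.0418 0.0436 0.0435 0.0431 0.0434]
   stop-ref mm 0.31
--
side -x ref mid 0.0437 [0.0306 0.0441 0.0437 0.0437 0.0443 0.0432 0.0436 0.0437]
side -x stop mid 0.0448 [0.0254 0.0448 0.0449 0.0447 0.0448 0.0364 0.0368 0.0449]
   stop-ref mm 1.09
```

The stop drifted to about +0.9 mm during the turn. I'll turn back to loose with the same grip, shift back 0.9 mm, and turn fully tight again.

Call:
{"fn": "apply_moves", "kwargs": {
  "moves": [
    [0,0,-0.9,0,0,0,-1],
    [0,0,-0.9,0,0,0,-1],
    [0,0,-0.9,0,0,0,-1],
    [0,0,-0.9,0,0,0,-1],
    [0,0,-0.9,0,0,0,-1],
    [0,0,-0.9,0,0,0,-1],
    [0,0,-0.9,0,0,0,-1],
    [0,0,-0.9,0,0,0,-1]
  ]
}}

```text
clock: 32.27
tcp_pos: [0.6042, 0.2028, 0.0607]
orientation: [-2.723, -1.567, -0.0]
contact_force: [-3.2, 0.3, -5.2]
grip_width: 0.0111
gripper_force: 41.9
```

Call:
{"fn": "apply_moves", "kwargs": {
  "moves": [
    [0,0,-0.9,0,0,0,-1],
    [0,0,-0.9,0,0,0,-1],
    [0,0,-0.9,0,0,0,-1],
    [0,0,-0.9,0,0,0,-1],
    [0,0,-0.7,0,0,0,-1],
    [0,0,0,0,-0.0009,0,-1],
    [0,0,0,0,0,0,-1],
    [0,0,0,0,0,0,-1]
  ]
}}

```text
clock: 32.93
tcp_pos: [0.6045, 0.2027, 0.0608]
orientation: [2.311, 2.127, 0.003]
contact_force: [3.0, 1.5, -10.3]
grip_width: 0.0112
gripper_force: 41.0
```

Call:
{"fn": "apply_moves", "kwargs": {
  "moves": [
    [0,0,0.8,0,0,0,-1],
    [0,0,0.9,0,0,0,-1],
    [0,0,0.9,0,0,0,-1],
    [0,0,0.9,0,0,0,-1],
    [0,0,0.9,0,0,0,-1],
    [0,0,0.9,0,0,0,-1],
    [0,0,0.9,0,0,0,-1],
    [0,0,0.9,0,0,0,-1]
  ]
}}

```text
clock: 33.6
tcp_pos: [0.6039, 0.203, 0.0608]
orientation: [2.929, 1.137, 0.002]
contact_force: [1.3, 1.0, -9.6]
grip_width: 0.011
gripper_force: 41.0
```

Call:
{"fn": "apply_moves", "kwargs": {
  "moves": [
    [0,0,0.9,0,0,0,-1],
    [0,0,0.9,0,0,0,-1],
    [0,0,0.9,0,0,0,-1],
    [0,0,0.9,0,0,0,-1],
    [0,0,0.9,0,0,0,-1],
    [0,0,0.9,0,0,0,-1],
    [0,0,0.7,0,0,0,-1],
    [0,0,0.2,0,0,0,-1]
  ]
}}

```text
clock: 34.27
tcp_pos: [0.6034, 0.2033, 0.061]
orientation: [3.138, 0.136, 0.002]
contact_force: [1.1, 0.3, -8.7]
grip_width: 0.0113
gripper_force: 76.5
```

```bash
python3 -c "
from wing import *
o,M=rep(pl(p,.0618,.0515,.061),11.4);print(o['moment'])"; python3 view.py 12; python3 lev.py 12 2>&1| grep -A2 -e '-x ref'
```

```text
t 34.27 tcp [0.6034 0.2033 0.061 ] psi 4.96 tilt [ 0.001  -0.0007] w 0.0113 F [ 1.1  0.3 -8.7] g 76.49152100086212 j [-0.24  0.62 -0.25  1.76  0.2   0.78 -2.08]
toolshift [-0.0012 -0.0005 -0.    ] dist 0.0013
turn rows total (units of 6deg about z) -1.074
[-0.02297159 -0.15103861  1.36660208]
top -x ref mid 0.0432 [0.0436 0.0437 0.0432 0.0429 0.0436 0.0429 0.0432 0.043 ]
top -x stop mid 0.0443 [0.045  0.0445 0.0438 0.0433 0.0445 0.0442 0.0442 0.0444]
   stop-ref mm 1.12
--
side -x ref mid 0.0437 [0.0306 0.0441 0.0437 0.0437 0.0443 0.0432 0.0436 0.0436]
side -x stop mid 0.045 [0.0458 0.0262 0.0451 0.045  0.045  0.0363 0.0366 0.0454]
   stop-ref mm 1.37
```

Call:
{"fn": "apply_moves", "kwargs": {
  "moves": [
    [0,0,-0.9,0,0,0,-1],
    [0,0,-0.9,0,0,0,-1],
    [0,0,-0.9,0,0,0,-1],
    [0,0,-0.9,0,0,0,-1],
    [0,0,-0.9,0,0,0,-1],
    [0,0,-0.9,0,0,0,-1],
    [0,0,-0.9,0,0,0,-1],
    [0,0,-0.9,0,0,0,-1]
  ]
}}

```text
clock: 35.93
tcp_pos: [0.6037, 0.2025, 0.0608]
orientation: [-2.867, -1.282, -0.001]
contact_force: [2.5, 3.9, -9.4]
grip_width: 0.0109
gripper_force: 41.0
```

Call:
{"fn": "apply_moves", "kwargs": {
  "moves": [
    [0,0,-0.9,0,0,0,-1],
    [0,0,-0.9,0,0,0,-1],
    [0,0,-0.9,0,0,0,-1],
    [0,0,-0.9,0,0,0,-1],
    [0,0,-0.9,0,0,0,-1],
    [0,0,-0.9,0,0,0,-1],
    [0,0,-0.8,0,0,0,-1],
    [0,0,0,0,0,0,-1]
  ]
}}

```text
clock: 36.6
tcp_pos: [0.6043, 0.2021, 0.0609]
orientation: [-2.31, -2.129, -0.002]
contact_force: [3.0, 3.7, -9.1]
grip_width: 0.0113
gripper_force: 41.2
```

Call:
{"fn": "apply_moves", "kwargs": {
  "moves": [
    [0,0,0,0,0,0,-0.5],
    [0,0,0,0,0,0,-0.5],
    [0,0,0,0.001,-0.0005,0,-0.5],
    [0,0,0,0,0,0,-1],
    [0,0,0,0,0,0,-1],
    [0,0,0,0,0,0,-1],
    [0,0,0,0,0,0,-1],
    [0,0,0,0,0,0,-1]
  ]
}}

```text
clock: 37.27
tcp_pos: [0.6035, 0.2035, 0.0617]
orientation: [2.309, 2.128, 0.001]
contact_force: [-0.6, -2.6, 7.1]
grip_width: 0.0113
gripper_force: 43.0
```

```bash
python3 -c "
from wing import *
o,M=rep(pl(p,.0618,.0515,.061),91.4);print(o['moment'])"; sed -i 's/range(10)/range(4)/' view.py; python3 view.py 13; python3 lev.py 13 2>&1| grep -A2 -e '-x ref'
```

```text
t 37.27 tcp [0.6035 0.2035 0.0617] psi 85.34 tilt [ 0.0011 -0.0006] w 0.0113 F [-0.6 -2.6  7.1] g 43.04881453514099 j [-0.01  0.68 -0.59  1.75  0.48  0.86 -0.89]
toolshift [ 0.0001 -0.0014  0.0007] dist 0.0015
turn rows total (units of 6deg about z) -1.01
[-0.50799594  0.12435729  0.02944203]
top -x ref mid 0.0432 [0.0436 0.0437 0.0432 0.0429 0.0436 0.043  0.0432 0.043 ]
top -x stop mid 0.0429 [0.0432 0.0432 0.0425 0.0413 0.0433 0.0448 0.0366 0.0363]
   stop-ref mm -0.31
--
side -x ref mid 0.0437 [0.0306 0.0441 0.0437 0.0437 0.0443 0.0432 0.0436 0.0437]
side -x stop mid 0.0435 [0.0435 0.0435 0.0437 0.0437 0.0434 0.0352 0.036  0.0438]
   stop-ref mm -0.19
```

Now level within about 0.3 mm. Turning tight.

Call:
{"fn": "apply_moves", "kwargs": {
  "moves": [
    [0,0,0.8,0,0,0,-1],
    [0,0,0.8,0,0,0,-1],
    [0,0,0.8,0,0,0,-1],
    [0,0,0.8,0,0,0,-1],
    [0,0,0.8,0,0,0,-1],
    [0,0,0.8,0,0,0,-1],
    [0,0,0.8,0,0,0,-1],
    [0,0,0.8,0,0,0,-1]
  ]
}}

```text
clock: 38.33
tcp_pos: [0.6035, 0.2035, 0.0617]
orientation: [2.883, 1.245, 0.001]
contact_force: [-0.0, -2.0, 5.8]
grip_width: 0.0111
gripper_force: 43.1
```

Call:
{"fn": "apply_moves", "kwargs": {
  "moves": [
    [0,0,0.8,0,0,0,-1],
    [0,0,0.8,0,0,0,-1],
    [0,0,0.8,0,0,0,-1],
    [0,0,0.8,0,0,0,-1],
    [0,0,0.8,0,0,0,-1],
    [0,0,0.8,0,0,0,-1],
    [0,0,0.8,0,0,0,-1],
    [0,0,0.5,0,0,0,-1]
  ]
}}

```text
clock: 39.0
tcp_pos: [0.6035, 0.2035, 0.0617]
orientation: [3.129, 0.278, 0.002]
contact_force: [0.0, -2.1, 5.4]
grip_width: 0.0108
gripper_force: 44.1
```

```bash
python3 -c "
from wing import *
o,M=rep(pl(p,.0618,.0515,.061),11.4);print(o['moment'])"; python3 view.py 14; python3 lev.py 14 2>&1| grep -A2 -e '-x ref'
```

```text
t 39.0 tcp [0.6035 0.2035 0.0617] psi 10.14 tilt [ 0.0014 -0.0005] w 0.0108 F [ 0.  -2.1  5.4] g 44.10414934158325 j [-0.23  0.62 -0.27  1.76  0.22  0.79 -2.  ]
toolshift [-0.0013 -0.0005  0.0007] dist 0.0016
turn rows total (units of 6deg about z) -0.21
[-0.5062494   0.0111987   0.56982165]
top -x ref mid 0.0432 [0.0435 0.0437 0.0432 0.0429 0.0436 0.0429 0.0432 0.043 ]
top -x stop mid 0.0429 [0.0432 0.0431 0.0425 0.0414 0.0431 0.0428 0.0424 0.043 ]
   stop-ref mm -0.27
--
side -x ref mid 0.0437 [0.0306 0.0441 0.0437 0.0437 0.0443 0.0432 0.0436 0.0437]
side -x stop mid 0.0435 [0.0441 0.0306 0.0437 0.0437 0.0434 0.0351 0.036  0.0438]
   stop-ref mm -0.12
```

The stop is level within about 0.2 mm, and the clamp is at its end stop. Releasing and retreating.

Call:
{"fn": "apply_moves", "kwargs": {
  "moves": [
    [0,0,0,0,0,0,-0.3],
    [0,0,0,0,0,0,-0.3],
    [0,0,0,0,0,0,-0.3],
    [0,0,0,0,0,-0.015,-0.3],
    [0,0,0,0,0,-0.03,-0.3],
    [0,0,0,0,0,-0.03,-0.3],
    [0,0,0,0,0,-0.03,-0.3],
    [0,0,0,0,0,0,-0.3]
  ]
}}

```text
clock: 40.07
tcp_pos: [0.606, 0.2059, 0.1722]
orientation: [-3.125, -0.284, -0.015]
contact_force: [0.3, -0.1, 0.2]
grip_width: 0.0299
gripper_force: 0.0
```

Call:
{"fn": "apply_moves", "kwargs": {
  "moves": [
    [0,0,0,0,0.035,0,-0.3],
    [0,0,0,0,0.035,0,-0.3],
    [0,0,0,0,0.035,0,-0.3],
    [0,0,0,0,0.035,0,-0.3],
    [0,0,0,0,0.035,0,-0.3],
    [0,0,0,0,0.035,0,-0.3],
    [0,0,0,0,0,0,-0.3],
    [0,0,0,0,0,0,-0.3]
  ]
}}

```text
clock: 40.73
tcp_pos: [0.6407, -0.006, 0.1653]
orientation: [3.128, 0.276, -0.001]
contact_force: [0.0, 0.5, 0.0]
grip_width: 0.0296
gripper_force: 0.0
```

```bash
python3 view.py 15; python3 lev.py 15 2>&1| grep -A2 -e '-x ref'; python3 -c "
from wing import *
fitwing({'side':cv2.imread('pics/side15.png')},p[3]+.001); rep()
from bench import silhouettes
print([(d['p'],d['extent']) for d in silhouettes('housing','side')[:1]])"
```

```text
top -x ref mid 0.0437 [0.0351 0.0448 0.0517 0.0346 0.051  0.0427 0.0478 0.0346]
top -x stop mid 0.0429 [0.0431 0.043  0.0428 0.0416 0.0431 0.0428 0.0424 0.0432]
   stop-ref mm -0.82
--
side -x ref mid 0.0436 [0.0305 0.0447 0.0434 0.0436 0.0442 0.043  0.0436 0.0436]
side -x stop mid 0.0434 [0.044  0.0434 0.0437 0.0437 0.0433 0.0434 0.0434 0.0434]
   stop-ref mm -0.17
side [(np.float64(0.688), -15, -1, 0), (np.float64(0.688), -15, -1, -1), (np.float64(0.688), -18, -1, -1), (np.float64(0.686), -15, 0, 1), (np.float64(0.678), -15, 0, 0)]
t 41.13 tcp [ 0.6406 -0.0014  0.1659] psi 10.49 tilt [-0.0001  0.0003] w 0.0302 F [-0.1 -0.8 -0.3] g 0.0 j [ 0.1   0.5  -0.26  1.69  0.15  0.97 -1.61]
[(0.56, [332.8, 209.8, 20.8, 24.3])]
```

View pics/v15.png

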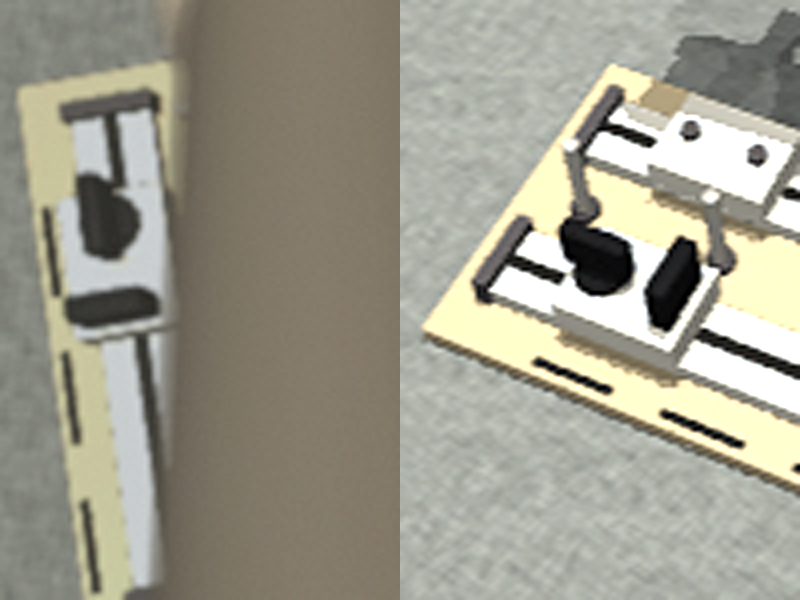

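The wing lies along the track, so the clamp is tight. The stop is level with the reference, the arm is clear, and the housing is in the tray. Handing in.

```bash
python3 -c "
from bench import order
print(order.hand_in())"
```

```text
the job is handed in; nothing more can be done
None
```

I've handed the job in at about 41 s of the 72 s: the housing is in the tray, the stop is level with the reference stop to about 0.3 mm by the cameras, and the wing clamp is turned fully tight again; setting the stop took three tightenings, because it drifted during the first two.

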